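# Free the pill box lid and tip it open by its thumb tab

## Task

The glass balm jar has been left standing on one lid of the weekly pill organizer: lift it off and set it down gently, upright, in the middle of the cork coaster. Then, with closed fingers, press down the thumb tab of the lid the jar stood on, so that the lid tips up, until you feel the tab come to rest on its rubber stop; keep it pressed there firmly but not hard for about a second, then let go so that the lid stays standing open. Leave the other six lids shut and do not disturb the comb, the tongue scraper and the remote control.

Things in the scene. Friction and masses are not known exactly. Their poses are not given: they have to be found in the camera images.
- jar_mid (a point): Centre, half-way up, of the closed green glass balm jar with brass-coloured twist cap: round, 34 mm across, 34 mm tall, 50 to 100 g; z is its upright axis. It starts on the lid to be opened, its foot 34.5 mm above the cabinet. Grasp it from above, fingers closing along the organizer's y: there the shut lids are flat and level with its foot; on its -x side the tabs stand up.
- coaster: Round cork coaster, 90 mm across and 6 mm thick, fixed flat on the cabinet. Origin at the centre of its underside.
- organizer: Weekly pill organizer of clear blue plastic, fixed on the cabinet: seven equal boxes in a row, 40 mm apart along its y. Origin under the row's centre, at cabinet height. x points from the upturned thumb tabs (-x side) across the boxes: box walls at x = -24 and +24 mm, tops of shut lids 34.5 mm high, a ledge 12 mm high under the tabs out to x = -49 mm.
- hinge (a point): Middle of the hinge line of the lid the jar stands on at the start (does not move with the lid); 22 mm to the -x side of its box's centre, 33 mm above the cabinet. Axes as the organizer's; the hinge line runs along y.
- tab_end (a point): Middle of the rounded free end (6 mm thick) of that lid's thumb tab; moves with the lid. The tab is 24 mm wide and 26 mm long, on the hinge's -x side; with the lid shut it slopes up 35 degrees, its end 21 mm to -x of the hinge and 15 mm above it (48 mm above the cabinet). Like tabs stand 40 mm to either side, with 16 mm gaps. Press it with shut fingers from above, near its free end.
- lid0 (a joint): Opening angle (rad) of that lid: 0 shut, grows as the tab goes down. Lid 46 mm long. Stiff hinge: moving takes about 2 N at the tab; it stays where left. The tab lands on a rubber stop whose height differs each time and is not measured: tab end 20 to 31 mm down, lid at 0.8 to 1.3. Felt only as rising force, 5 to 20 N per mm. Pressed firmly is 6 to 18 N; above 25 N the tab cracks.
- comb: Black plastic comb lying flat, 170 x 28 x 5 mm, loose, not to be disturbed. Origin under its middle, x along its length.
- scraper: Steel tongue scraper lying flat, flat handle and open wire loop, 150 mm long, 48 mm wide, 4 mm thick, loose, not to be disturbed. Origin under its middle, x along its length.
- remote: Grey remote control with black buttons lying flat, 45 x 150 x 17 mm, loose, not to be disturbed. Origin under its middle, y along its length.
- lid1 (a joint): Opening angle (rad, 0 shut) of one of the other six lids; stays shut.
- lid2 (a joint): Opening angle (rad, 0 shut) of one of the other six lids; stays shut.
- lid3 (a joint): Opening angle (rad, 0 shut) of one of the other six lids; stays shut.
- lid4 (a joint): Opening angle (rad, 0 shut) of one of the other six lids; stays shut.
- lid5 (a joint): Opening angle (rad, 0 shut) of one of the other six lids; stays shut.
- lid6 (a joint): Opening angle (rad, 0 shut) of one of the other six lids; stays shut.
Mind the look-alikes: they are no part of the job. What is shaped like the part that bears lid2 but turquoise is not meant.

How it is judged:
On the way, in this order (a step that is already met when the one before it is completed fails the run):
1. the jar stands upright on the coaster, let go, with the lid still shut (horizontal distance between jar_mid and coaster below 0.028 m and angle between jar_mid's own z axis and vertical below 0.12 rad and z of jar_mid in the frame of coaster below 0.027 m and linear speed of jar below 0.02 m/s and contact force between the fingers and jar below 0.1 N and value of joint lid0 below 0.3 rad), for 0.2 s.
2. the thumb tab is held down against its stop with 6 to 18 N for 0.6 s, lid tipped up and at rest (value of joint lid0 above 0.75 rad and velocity of joint lid0 between -0.15 and 0.15 rad/s and contact force between the fingers and lid0 between 6 and 18 N), for 0.6 s.
At the end, for the whole second after the job is handed in: The jar stands upright (within 7 degrees) and at rest on the coaster, its centre within 28 mm of the coaster's centre, let go; the lid it stood on stays tipped up by more than 0.72 rad, untouched; the other six lids are shut (below 0.15 rad) (horizontal distance between jar_mid and coaster below 0.028 m and angle between jar_mid's own z axis and vertical below 0.12 rad and z of jar_mid in the frame of coaster below 0.027 m and linear speed of jar below 0.02 m/s and contact force between the fingers and jar below 0.1 N and value of joint lid0 above 0.72 rad and contact force between the fingers and lid0 below 0.1 N and value of joint each of lid1, lid2, lid3, lid4, lid5, lid6 below 0.15 rad).
It fails at once if the lid or its tab is pushed with more than 25 N (contact force between any of the fingers, the arm and lid0 above 25 N).
It fails at once if another lid is opened by more than 0.25 rad (value of joint any of lid1, lid2, lid3, lid4, lid5, lid6 above 0.25 rad).
It fails at once if the jar is tipped by more than 0.6 rad (angle between jar_mid's own z axis and vertical above 0.6 rad).
It fails at once if the jar is dropped (falls free faster than 0.7 m/s, some 25 mm) (linear speed of jar above 0.7 m/s and contact force between the fingers and jar below 0.05 N).
It fails at once if the comb, the tongue scraper or the remote control is moved by more than 25 mm (distance of any of comb, scraper, remote from where it was at the start of the episode above 0.025 m).
It also fails if it takes over 58 s, if anything falls off the work surface, if the arm or the gripper's body presses on something with over 40 N, if the wrist force passes 120 N, or if a joint passes its speed limit or range.

## Robot

A 7-joint arm with a two-finger parallel gripper is mounted at the origin on the work surface. World frame = base frame: x ahead of the robot, y to its left, z up, the work surface at z = 0. Lengths are in m, angles in rad, forces in N, time in s.
With the tool pointing down it reaches from about 0.4 to 0.925 m from the base axis. Payload 4.1 kg.
Tool frame: the origin (TCP) lies at the very end of the fingers, on their centre line; the grasp point (between the pads) lies 19 mm behind it; x points along the fingers, z is the direction in which the jaws open and shut, and the axes are right-handed (so a half turn about x gives the same grasp; the last joint's range is limited). The gripper opens to 85 mm and grips with 20 to 120 N. Pads are 22 mm wide; open, the fingers measure 114 mm over their backs; the gripper's body (76 mm by 85 mm) begins 54 mm behind the grasp point. The pads swing forward as they close: fully open they stand 13 mm farther back than shut.
Start: joints at [1.015, 0.398, 0.045, 1.537, -0.019, 1.207, -0.051], TCP at [0.287, -0.583, 0.231] pointing down, gripper open.
Joint ranges: [-2.82, 2.82], [-0.49, 2.23], [-1.37, 1.46], [0, 2.46], [-1.36, 4.5], [0.23, 2], [-2.94, 2.94]. Speed limits (rad/s): [2.57, 2.57, 3.14, 3.14, 3.14, 3.14, 3.14].

## Interface

Orientations are given as a rotation vector (axis times angle).
In Python, from plant import robot gives the robot as it stands.
- The arm moves only by the tool send_rows, never from a script. Its arguments are lists of equal length, an entry for each row: "offset": the shift along the tool's x, y, z in mm, a list of three; "twist": the turn, a rotation vector about the tool's x, y, z in degrees, a list of three. A call has exactly 10 rows; each row is the pose to reach, as a shift and turn from the pose measured when the call began, along the tool's axes at that moment; what a row does not reach only later rows make up. A row lasts 1/8 s, in which the tool goes at most 62.5 mm and 10.7 degrees, less where a joint would pass 70% of its speed; a pose out of reach is approached as far as the arm can. A call with a gripper value outside its range is refused whole. "fingers" is the closure, from 0 (fully open) to 1 (shut), set as the call begins (left out, the last holds). The fingers move at their own pace and stop on an object; the grip force is fixed at half the most. Time passes only in rows, so rows that repeat a pose let the fingers close, or fill a call up. It gives the time, the measured TCP pose, the force and the opening at its end, in the units of the state.
- robot.get_obs(): the state, without advancing time (a new reading comes with each control period).
- robot.camera(name): name is "scene" or "side" or "wrist"; returns (picture, depth): 480x640x3 uint8, blue, green, red; 480x640 float32, m along the optical axis (not along the pixel's ray), 0 where there is no reading.
- robot.camera_params(name): a dict with "intrinsics" (3x3 intrinsics, pixels), "k1" (the pictures are not rectified: a ray, as slopes to the right and down, at radius r is drawn at 1 + k1 r^2 times it, then the intrinsics apply), "world_from_camera" (4x4, takes a point from camera to world coordinates). Camera axes: x right, y down, z forward; pixel columns grow to the right and rows downward; lengths in m; the calibration is good to about 2 mm. A picture is of the moment at which its call begins: read the wrist's pose just before it. camera_params takes no time and is no camera call; for the wrist camera it gives the pose at the moment of the call.
- robot.close_job(): hands the job in, once; it reports no verdict.
The state is a dict: "time": time; "joint_pos": joint angles; "dq": joint speeds; "tau": joint torques, N m; "position": TCP position; "orientation": TCP orientation; "force": force on the tool from outside, world axes, zero at the start; "moment": the same for the moment, N m; "gripper_width": opening from 0.0 (shut) to 1.0 (fully open).
Only numpy, scipy, OpenCV 4.12 (cv2) and the standard library are available. Lean on these libraries where they do the work, as an engineer would, in place of code of your own. Each camera call takes 0.05 s, during which the arm holds its last target.

## Working session

There is one attempt and no reset: what is moved stays moved. The work goes in short steps, Python scripts to look and compute and a tool call to move; the robot and the scene stay as the last step left them, time stands still between calls to the robot, and variables do not carry over. Pictures are saved under pics/ and viewed, and the job is handed in when it is done.

Besides the shell and the picture viewer there is one more tool, called after ">>>" as a command line: name --argument value ..., lists and objects as JSON in quotes. send_rows: Moves the arm, as the interface text tells. Its arguments: {"type":"object","properties":{"offset":{"type":"array","items":{"type":"array","items":{"type":"number"}}},"twist":{"type":"array","items":{"type":"array","items":{"type":"number"}}},"fingers":{"type":"number"}},"required":["offset","twist"]}

```bash
ls; mkdir -p pics
cat > h.py <<'E'
import numpy as np, cv2
from plant import robot
from scipy.spatial.transform import Rotation as R
def obs():
    o=robot.get_obs(); return o
def snap(n,f):
    p=robot.camera_params(n); im,d=robot.camera(n); cv2.imwrite(f'pics/{f}.png',im); np.savez(f'/tmp/{f}.npz',im=im,d=d,K=p['intrinsics'],k1=p['k1'],T=p['world_from_camera']); return im,d,p
def load(f): return np.load(f'/tmp/{f}.npz')
def rays(z,uv):
    uv=np.atleast_2d(np.array(uv,float)).reshape(-1,1,2)
    s=cv2.undistortPoints(uv,np.array(z['K']),np.array([float(z['k1']),0,0,0,0]),None,None,None).reshape(-1,2) if False else cv2.undistortPoints(uv,np.array(z['K']),np.array([float(z['k1']),0,0,0])).reshape(-1,2)
    T=z['T']; d=np.c_[s,np.ones(len(s))]
    return T[:3,3],d@T[:3,:3].T,s
def onplane(z,uv,h):
    o,d,_=rays(z,uv); t=(h-o[2])/d[:,2]; return o+d*t[:,None]
def atdepth(z,uv):
    o,d,_=rays(z,uv); uv=np.atleast_2d(uv).astype(int); dep=z['d'][uv[:,1],uv[:,0]]; return o+d*dep[:,None]
def project(z,P):
    P=np.atleast_2d(P); T=z['T']; c=(P-T[:3,3])@T[:3,:3]
    return cv2.projectPoints(c,np.zeros(3),np.zeros(3),np.array(z['K']),np.array([float(z['k1']),0,0,0]))[0].reshape(-1,2)
E
python3 - <<'E'
from h import *
o=obs(); print(o)
for n in ['scene','side','wrist']:
    im,d,p=snap(n,n+'0'); print(n,p['k1'],np.round(p['intrinsics'],1).tolist(),np.round(p['world_from_camera'],3).tolist())
E
```

```text
pics
{'time': 0.0, 'joint_pos': array([ 1.01501345,  0.39917772,  0.04504552,  1.53787407, -0.0187029 ,
        1.20691284, -0.05071965]), 'dq': array([ 0.00041217,  0.00153704,  0.00035449, -0.00026585, -0.00024021,
       -0.00132927, -0.00091578]), 'tau': array([-4.69556453e-04, -4.75131190e+01,  1.36467688e+00, -2.54224795e+01,
        1.16153969e-02,  9.38551122e-03,  5.06292565e-06]), 'position': array([ 0.28642428, -0.58278189,  0.23027557]), 'orientation': array([ 0.86740604,  1.39311648, -0.86590928]), 'force': array([-0.47944853,  0.12718115, -0.85951929]), 'moment': array([-0.02195354, -0.01590876,  0.03010788]), 'gripper_width': 1.000615505713738}
scene -0.03493742490334564 [[622.4, 0.0, 317.6], [0.0, 622.4, 224.2], [0.0, 0.0, 1.0]] [[0.631, 0.569, -0.527, 1.072], [0.775, -0.476, 0.415, -0.402], [-0.015, -0.671, -0.742, 0.791], [0.0, 0.0, 0.0, 1.0]]
side -0.10618656823493111 [[468.3, 0.0, 320.3], [0.0, 468.3, 239.0], [0.0, 0.0, 1.0]] [[0.738, -0.332, 0.588, 0.091], [-0.675, -0.384, 0.63, -0.44], [0.016, -0.862, -0.507, 0.442], [0.0, 0.0, 0.0, 1.0]]
wrist -0.03145705364831527 [[342.5, 0.0, 329.4], [0.0, 342.5, 240.2], [0.0, 0.0, 1.0]] [[0.441, -0.858, -0.264, 0.354], [-0.897, -0.422, -0.129, -0.551], [-0.001, 0.294, -0.956, 0.373], [0.0, 0.0, 0.0, 1.0]]
```

View pics/scene0.png

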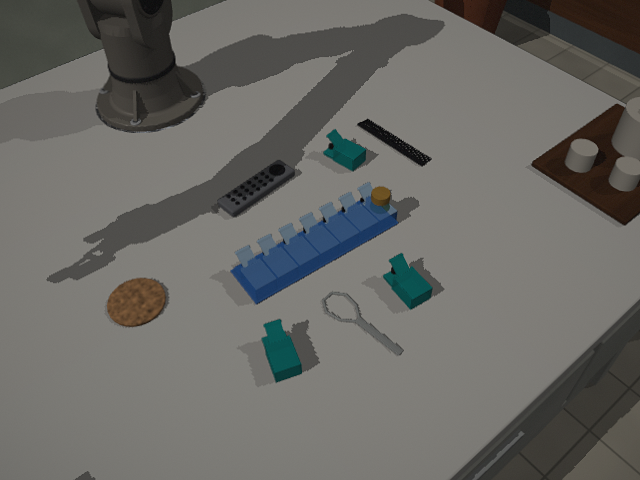

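View pics/side0.png

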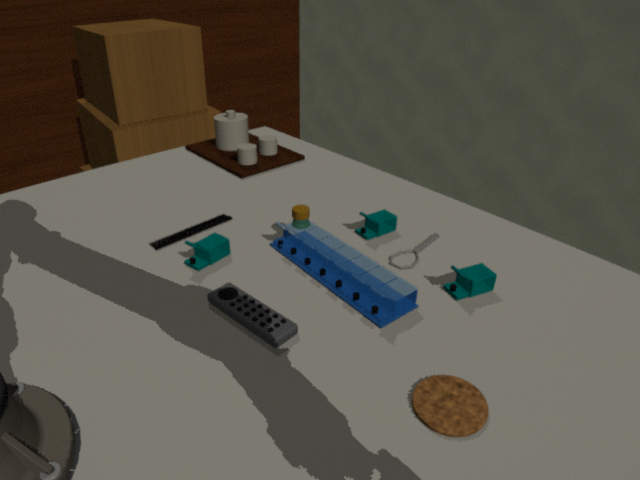

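View pics/wrist0.png

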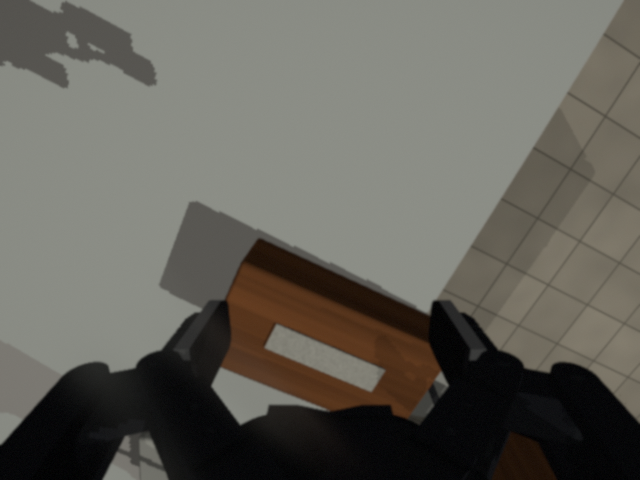

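The scene view shows the blue organizer from (235,270) to (395,215), with the jar (381,197) on its far-end box. The coaster is at (137,301), the remote at (257,187), the comb at (394,142) and the scraper at (360,320). Turquoise single boxes stand at (345,150), (408,282) and (282,350). These are look-alikes, so the blue seven-box row is the one meant, and its end lid under the jar is the target. Next I confirm this in a crop and measure.

Run:
```python
from h import *
z=load('scene0'); s=load('side0')
c=cv2.resize(z['im'][170:310,220:410],None,fx=4,fy=4,interpolation=cv2.INTER_CUBIC); cv2.imwrite('pics/crop0.png',c)
c=cv2.resize(s['im'][195:335,255:435],None,fx=4,fy=4,interpolation=cv2.INTER_CUBIC); cv2.imwrite('pics/crop1.png',c)
for n,v in (('scene',z),('side',s)):
    hsv=cv2.cvtColor(v['im'],cv2.COLOR_BGR2HSV)
    m=cv2.inRange(hsv,(5,100,60),(22,255,255))
    nn,l,st,ce=cv2.connectedComponentsWithStats(m)
    for i in range(1,nn):
        if st[i,4]>80: 
            u=ce[i]; print(n,'orange',st[i],u.round(1), atdepth(v,u).round(4), onplane(v,u,.006).round(4))
    mb=cv2.inRange(hsv,(100,120,40),(125,255,255))
    nn,l,st,ce=cv2.connectedComponentsWithStats(mb)
    for i in range(1,nn):
        if st[i,4]>200: print(n,'blue',st[i],ce[i].round(1))
    # organizer top via depth
    ys,xs=np.nonzero(mb); P=atdepth(v,np.c_[xs,ys]); 
    print(np.percentile(P[:,2],[1,25,50,75,90,99]).round(4))
    t=P[abs(P[:,2]-.0345)<.002]
    if len(t)>50:
        (cx,cy),wh,a=cv2.minAreaRect((t[:,:2]*1000).astype(np.float32)); print('top rect',cx,cy,wh,a,len(t))
```

```text
scene orange [371 187  20  19 281] [379.9 195.3] [[0.5743 0.1198 0.0691]] [[0.5309 0.1654 0.006 ]]
scene orange [ 107  278   58   49 2123] [135.8 301.7] [[ 0.458  -0.2796  0.0054]] [[ 0.4585 -0.2797  0.006 ]]
scene blue [ 231  196  167  108 6250] [312.3 249.3]
[0.0018 0.02   0.0328 0.0344 0.0357 0.0424]
top rect 558.7341918945312 -2.3708038330078125 (263.2601013183594, 56.06825256347656) 86.18951416015625 3010
side orange [   73    18   148   144 13019] [154.8  85.7] [[0.8532 1.3345 0.0472]] [[0.9325 1.5193 0.006 ]]
side orange [292 205  17  15 203] [300.7 211.5] [[0.5636 0.1186 0.0675]] [[0.6411 0.2102 0.006 ]]
side orange [ 412  375   76   62 3584] [450.  405.3] [[ 0.4518 -0.2799  0.0077]] [[ 0.4532 -0.2793  0.006 ]]
side blue [ 270  230  148   98 4826] [346.  278.3]
[0.0033 0.012  0.0147 0.0345 0.0386 0.0523]
top rect 544.7236938476562 -11.487648010253906 (36.90118408203125, 241.73094177246094) 0.18985554575920105 656
```

View pics/crop0.png

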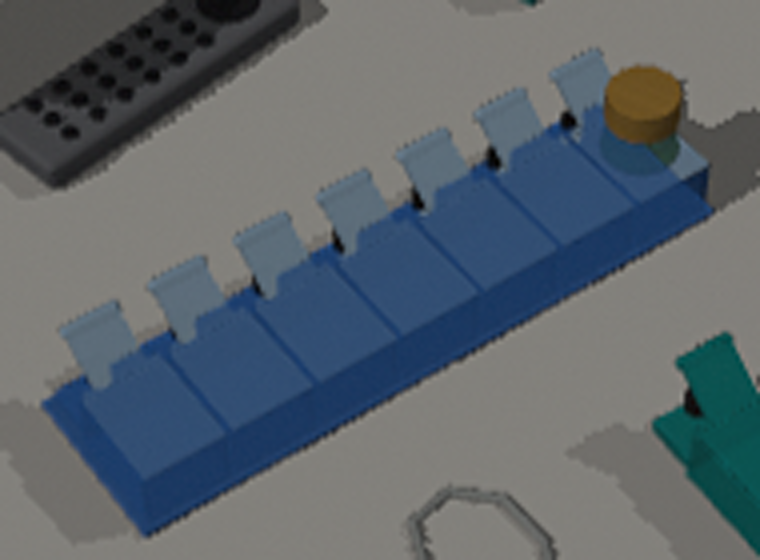

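View pics/crop1.png

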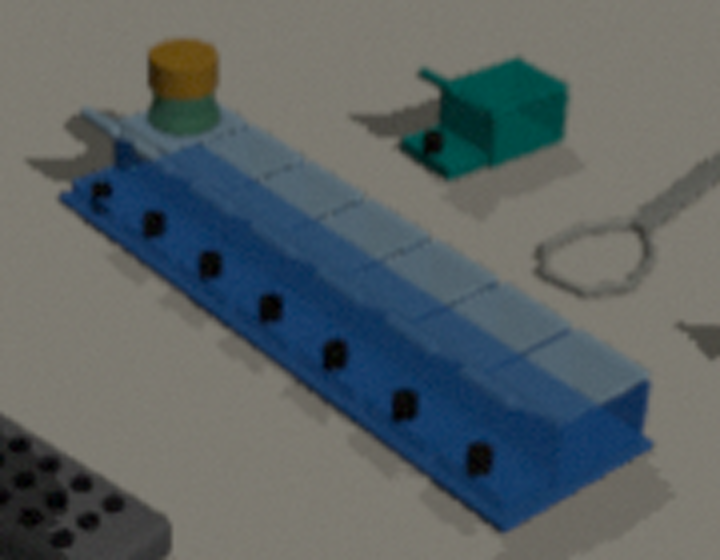

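The crops confirm it: the jar, with brass cap and green glass, stands on the end (+y) box of the blue row. The tabs are on the robot side, and the turquoise single boxes are separate.

Run:
```python
from h import *
z=load('scene0'); s=load('side0')
f=lambda L:np.array(L)/4+[220,170]
g=lambda L:np.array(L)/4+[255,195]
print('near edge',onplane(z,f([[145,478],[706,167]]),.0345).round(4))
print('tabs',onplane(z,f([[88,315],[178,270],[262,225],[345,182],[427,140],[502,98],[578,58]]),.050).round(4))
print('captop',onplane(z,f([[643,87]]),.0685).round(4), onplane(s,g([[183,52]]),.0685).round(4))
print('side near/far lid edges',onplane(s,g([[650,380],[565,415]]),.0345).round(4))
print('base corner scene',onplane(z,f([[145,535],[45,405],[712,212]]),0.0).round(4), 'side',onplane(s,g([[505,530],[65,198],[652,443]]),0.0).round(4))
for n,v in(('scene',z),('side',s)):
    hsv=cv2.cvtColor(v['im'],cv2.COLOR_BGR2HSV); m=cv2.inRange(hsv,(5,100,60),(22,255,255))
    nn,l,st,ce=cv2.connectedComponentsWithStats(m)
    for i in range(1,nn):
        if 150<st[i,4]<5000:
            ys,xs=np.nonzero(l==i); P=onplane(v,np.c_[xs,ys],.006)
            (cx,cy),r=cv2.minEnclosingCircle((P[:,:2]*1000).astype(np.float32)); print(n,cx,cy,r, cv2.minAreaRect((P[:,:2]*1000).astype(np.float32)))
o=obs(); print(R.from_rotvec(o['orientation']).as_matrix().round(3))
```

```text
near edge [[ 0.5771 -0.1329  0.0345]
 [ 0.5965  0.1397  0.0345]]
tabs [[ 0.5092 -0.1102  0.05  ]
 [ 0.5129 -0.0696  0.05  ]
 [ 0.5152 -0.0297  0.05  ]
 [ 0.5181  0.0104  0.05  ]
 [ 0.5214  0.0511  0.05  ]
 [ 0.5228  0.0908  0.05  ]
 [ 0.5254  0.1313  0.05  ]]
captop [[0.5688 0.127  0.0685]] [[0.5713 0.1275 0.0685]]
side near/far lid edges [[ 0.5723 -0.1346  0.0345]
 [ 0.5326 -0.1272  0.0345]]
base corner scene [[ 0.5767 -0.1363  0.    ]
 [ 0.4992 -0.1306  0.    ]
 [ 0.5956  0.148   0.    ]] side [[ 0.5022 -0.1295  0.    ]
 [ 0.5228  0.1539  0.    ]
 [ 0.5814 -0.1341  0.    ]]
scene 532.2578735351562 165.68527221679688 23.1324405670166 ((531.2562866210938, 165.3223876953125), (32.54502868652344, 45.42343521118164), 36.84912109375)
scene 457.8995361328125 -278.9991760253906 45.05949401855469 ((457.2397766113281, -278.7611999511719), (87.98905181884766, 86.84848022460938), 77.72927856445312)
side 639.36279296875 210.6956024169922 31.81342124938965 ((639.12353515625, 210.3009490966797), (62.32230758666992, 33.1097297668457), 49.29230880737305)
side 454.8740234375 -277.7337951660156 45.87825393676758 ((456.27154541015625, -277.46112060546875), (90.04054260253906, 87.80834197998047), 80.31756591796875)
[[-0.001  0.897  0.441]
 [ 0.001  0.441 -0.897]
 [-1.    -0.    -0.001]]
```

```bash
cat >> h.py <<'E'
def togo(P,zdir=None):
    """offset mm in tool axes to world P; twist (deg) to make tool x down & z along zdir"""
    o=obs(); M=R.from_rotvec(o['orientation']).as_matrix()
    print('t',round(o['time'],2),'pos',o['position'].round(4),'F',o['force'].round(2),'w',round(o['gripper_width'],3),'j',o['joint_pos'].round(2))
    print('offset mm',(M.T@(np.array(P)-o['position'])*1000).round(1))
    if zdir is not None:
        zz=np.array(zdir,float); zz/=np.linalg.norm(zz); x=np.array([0,0,-1.]); y=np.cross(zz,x)
        T=np.c_[x,y,zz]; print('twist deg',np.degrees(R.from_matrix(M.T@T).as_rotvec()).round(2))
E
python3 - <<'E'
from h import *
togo([.566,.127,.20],[-.068,-.998,0])
E
```

```text
t 0.15 pos [ 0.2866 -0.5829  0.2305] F [ 0.62 -0.43 -0.97] w 1.002 j [ 1.01  0.4   0.04  1.54 -0.02  1.21 -0.05]
offset mm [  31.2  564.  -513.7]
twist deg [ 3.008e+01 -8.000e-02  3.000e-02]
```

>>> send_rows --offset '[[-5,20,-18],[-15,55,-50],[-20,95,-87],[-20,137,-125],[-20,180,-164],[-20,222,-202],[-20,264,-241],[-20,306,-279],[-20,348,-317],[-20,388,-353]]' --twist '[[0,0,0],[2,0,0],[5,0,0],[8,0,0],[11,0,0],[14,0,0],[17,0,0],[20,0,0],[23,0,0],[26,0,0]]' --fingers 0

```text
time: 1.4
position: [0.4793, -0.0931, 0.251]
orientation: [1.209, 1.211, -1.208]
force: [0.1, -0.2, 0.4]
gripper_width: 1.005
```

Run:
```python
from h import *
togo([.566,.127,.18],[-.068,-.998,0])
```

```text
t 1.4 pos [ 0.4793 -0.0931  0.251 ] F [ 0.05 -0.24  0.43] w 1.005 j [ 0.36  0.1  -0.28  1.88  0.03  1.17 -1.49]
offset mm [  71.2   87.1 -219.9]
twist deg [ 3.99 -0.06  0.03]
```

>>> send_rows --offset '[[0,17,-43],[5,34,-86],[12,52,-129],[25,67,-168],[40,78,-198],[55,85,-214],[66,87,-220],[71,87,-220],[71,87,-220],[71,87,-220]]' --twist '[[1,0,0],[2,0,0],[3,0,0],[4,0,0],[4,0,0],[4,0,0],[4,0,0],[4,0,0],[4,0,0],[4,0,0]]'

```text
time: 2.65
position: [0.5662, 0.1261, 0.1808]
orientation: [1.261, 1.176, -1.26]
force: [-0.4, 0.3, 0.2]
gripper_width: 0.997
```

Run:
```python
from h import *
togo([.566,.127,.18],[-.068,-.998,0]); snap('wrist','w1')
```

```text
t 2.65 pos [0.5662 0.1261 0.1808] F [-0.37  0.35  0.23] w 0.997 j [ 0.04  0.34 -0.41  1.76  0.15  1.07 -2.07]
offset mm [ 0.8 -0.3 -0.9]
twist deg [-0.1  -0.04 -0.03]
```

View pics/w1.png

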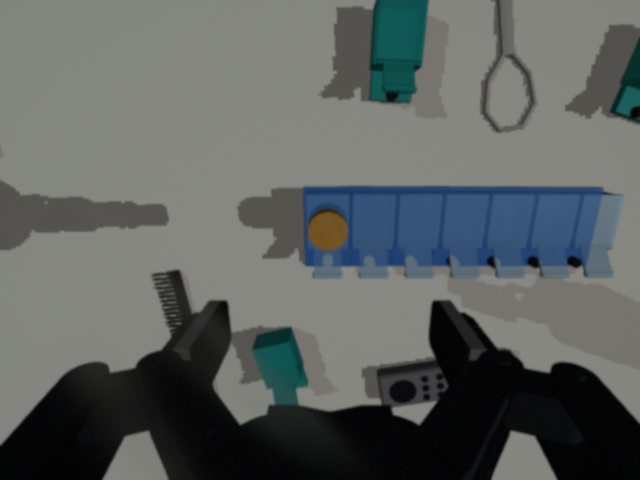

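The wrist view shows the cap at (328,231) on the end box, the organizer row at rows 187 to 275, and the tab ends along row 272, with the target tab at (328,272). I'll measure from this.

Run:
```python
from h import *
v=load('w1'); im=v['im']
hsv=cv2.cvtColor(im,cv2.COLOR_BGR2HSV); m=cv2.inRange(hsv,(5,100,60),(25,255,255))
nn,l,st,ce=cv2.connectedComponentsWithStats(m)
for i in range(1,nn):
    if st[i,4]>300:
        ys,xs=np.nonzero(l==i); P=atdepth(v,np.c_[xs,ys]); t=P[P[:,2]>.064]
        print(st[i],np.median(t[:,2]),'circ mm',cv2.minEnclosingCircle((t[:,:2]*1000).astype(np.float32)))
        P=onplane(v,np.c_[xs,ys],.0685); print(cv2.minEnclosingCircle((P[:,:2]*1000).astype(np.float32)))
# tab ends and top edge
c=cv2.resize(im[175:290,290:630],None,fx=2.3,fy=2.3,interpolation=cv2.INTER_CUBIC); cv2.imwrite('pics/w1c.png',c)
c=cv2.resize(im[175:290,290:430],None,fx=5,fy=5,interpolation=cv2.INTER_CUBIC); cv2.imwrite('pics/w1d.png',c)
```

```text
[ 308  211   39   39 1206] 0.06863976762024046 circ mm ((598.37646484375, 124.34886169433594), 42.813961029052734)
((571.0225830078125, 126.34931182861328), 15.687858581542969)
```

View pics/w1c.png

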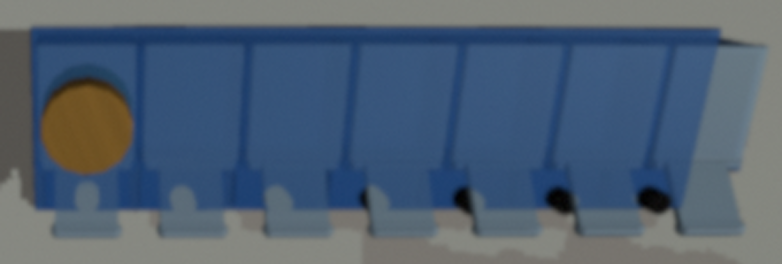

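View pics/w1d.png

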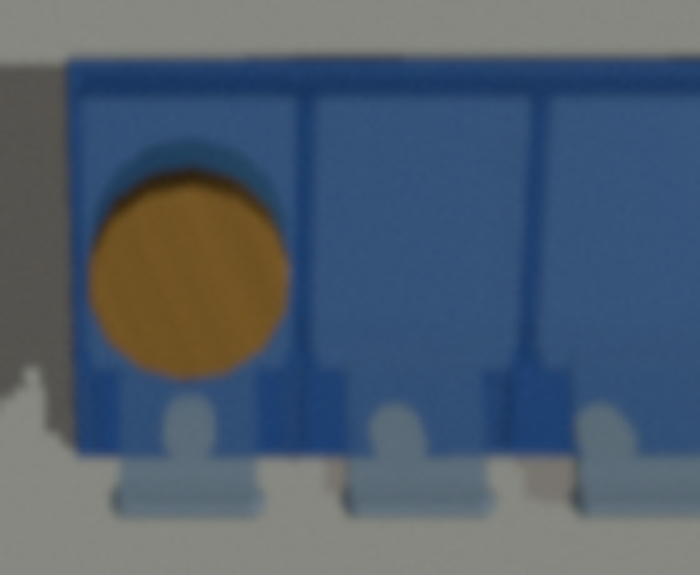

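Run:
```python
from h import *
v=load('w1')
a=lambda L:np.array(L)/2.3+[290,175]
b=lambda L:np.array(L)/5+[290,175]
print('tabs',onplane(v,a([[86,230],[192,230],[297,230],[403,230],[506,230],[609,230],[711,230]]),.049).round(4))
print('tab end z48',onplane(v,b([[187,505]]),.049).round(4))
print('lid front corners',onplane(v,b([[82,92],[297,94]]),.0345).round(4))
print('cap',onplane(v,b([[190,276]]),.0685))
togo([.5705,.1268,.110],[-.068,-.998,0])
```

```text
tabs [[ 0.5256  0.13    0.049 ]
 [ 0.5228  0.0901  0.049 ]
 [ 0.52    0.0506  0.049 ]
 [ 0.5171  0.0103  0.049 ]
 [ 0.5142 -0.0292  0.049 ]
 [ 0.5113 -0.0692  0.049 ]
 [ 0.5082 -0.1096  0.049 ]]
tab end z48 [[0.5247 0.13   0.049 ]]
lid front corners [[0.5953 0.1429 0.0345]
 [0.5924 0.1066 0.0345]]
cap [[0.57102134 0.12612549 0.0685    ]]
t 2.7 pos [0.5663 0.1263 0.1809] F [0.47 0.46 0.12] w 0.996 j [ 0.04  0.34 -0.41  1.76  0.15  1.07 -2.07]
offset mm [70.9  4.1 -0.7]
twist deg [-0.09 -0.05 -0.04]
```

>>> send_rows --offset '[[10,2,0],[30,4.5,-0.3],[55,4.5,-0.3],[80,4.5,-0.3],[103,4.5,-0.3],[120,4.5,-0.3],[131,4.5,-0.3],[138,4.5,-0.3],[142,4.5,-0.3],[142,4.5,-0.3]]' --twist '[[0,0,0],[0.2,0,0],[0.2,0,0],[0.2,0,0],[0.2,0,0],[0.2,0,0],[0.2,0,0],[0.2,0,0],[0.2,0,0],[0.2,0,0]]'

```text
time: 3.95
position: [0.5711, 0.1265, 0.0391]
orientation: [1.264, 1.174, -1.261]
force: [-0.6, -1.1, 0.3]
gripper_width: 1.0
```

Run:
```python
from h import *
togo([.571,.1265,.038],[-.072,-.997,0]); snap('wrist','w2'); snap('side','s2')
```

```text
t 3.95 pos [0.5711 0.1265 0.0391] F [-0.63 -1.08  0.34] w 1.0 j [-0.    0.52 -0.37  1.86  0.25  0.81 -2.14]
offset mm [ 1.1 -0.1  0. ]
twist deg [-0.05 -0.06 -0.06]
```

View pics/w2.png

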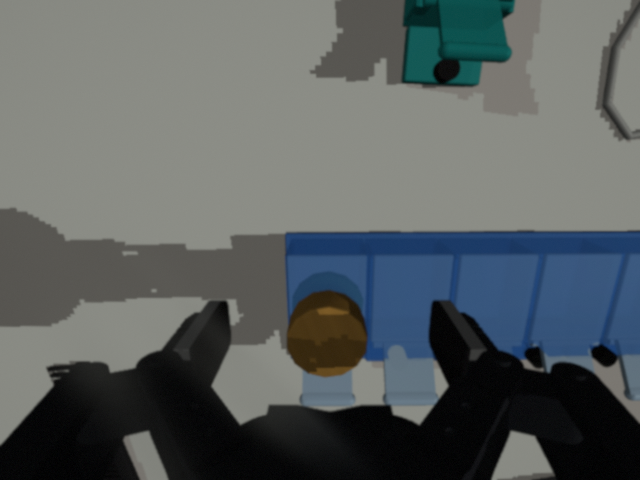

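View pics/s2.png

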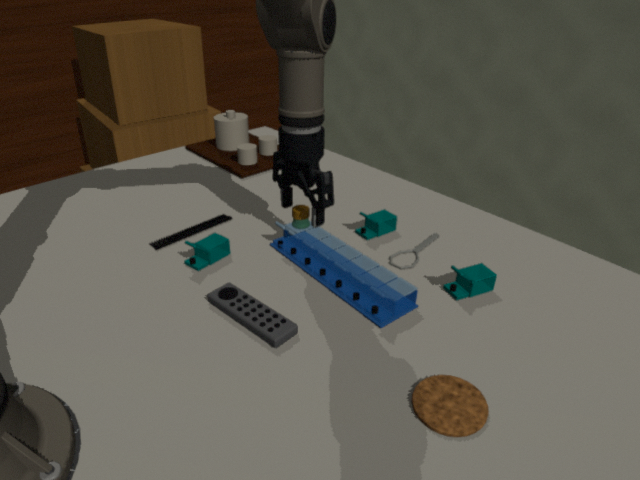

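The jar is centred between the fingers at (328,333), with the pads at 222 and 438. I'll close now.

>>> send_rows --offset '[[0.5,0,0],[0.5,0,0],[0.5,0,0],[0.5,0,0],[0.5,0,0],[0.5,0,0],[0.5,0,0],[0.5,0,0],[0.5,0,0],[0.5,0,0]]' --twist '[[0,0,0],[0,0,0],[0,0,0],[0,0,0],[0,0,0],[0,0,0],[0,0,0],[0,0,0],[0,0,0],[0,0,0]]' --fingers 1

```text
time: 5.3
position: [0.5715, 0.1266, 0.0392]
orientation: [1.265, 1.173, -1.261]
force: [-0.4, 0.4, 5.2]
gripper_width: 0.349
```

Run:
```python
from h import *
togo([.571,.1265,.139],[-.072,-.997,0])
```

```text
t 5.3 pos [0.5715 0.1266 0.0392] F [-0.43  0.4   5.2 ] w 0.349 j [-0.    0.52 -0.37  1.86  0.25  0.81 -2.14]
offset mm [-99.8  -0.3   0. ]
twist deg [-0.05 -0.08 -0.12]
```

>>> send_rows --offset '[[-2,0,0],[-5,0,0],[-12,0,0],[-25,0,0],[-42,0,0],[-60,0,0],[-76,0,0],[-86,0,0],[-90,0,0],[-90,0,0]]' --twist '[[0,0,0],[0,0,0],[0,0,0],[0,0,0],[0,0,0],[0,0,0],[0,0,0],[0,0,0],[0,0,0],[0,0,0]]'

```text
time: 6.55
position: [0.5711, 0.1265, 0.1292]
orientation: [1.265, 1.173, -1.261]
force: [0.4, 0.3, -0.4]
gripper_width: 0.352
```

Run:
```python
from h import *
togo([.457,-.278,.139],[-.072,-.997,0]); snap('wrist','w3')
```

```text
t 6.55 pos [0.5711 0.1265 0.1292] F [ 0.35  0.34 -0.44] w 0.352 j [ 0.03  0.4  -0.4   1.8   0.18  0.98 -2.09]
offset mm [-10.5 -84.3 411.7]
twist deg [-0.05 -0.07 -0.1 ]
```

View pics/w3.png

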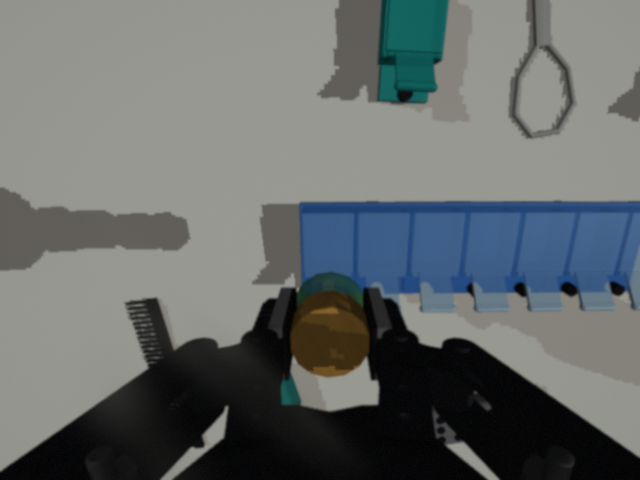

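The jar hangs upright between the pads at (330,333), and all seven lids are still shut. Next I carry it to the coaster.

>>> send_rows --offset '[[0,-4,20],[0,-12,57],[0,-21,105],[0,-32,155],[0,-42,205],[0,-52,255],[0,-62,305],[0,-72,352],[0,-80,390],[0,-84,411]]' --twist '[[0,0,0],[0,0,0],[0,0,0],[0,0,0],[0,0,0],[0,0,0],[0,0,0],[0,0,0],[0,0,0],[0,0,0]]'

```text
time: 7.85
position: [0.454, -0.281, 0.1277]
orientation: [1.266, 1.172, -1.267]
force: [0.6, -0.2, -1.6]
gripper_width: 0.355
```

Run:
```python
from h import *
togo([.457,-.278,.0125],[-.072,-.997,0]); snap('wrist','w4')
```

```text
t 7.85 pos [ 0.454  -0.281   0.1277] F [ 0.64 -0.23 -1.56] w 0.355 j [ 0.66  0.31 -0.23  1.92  0.09  0.93 -1.25]
offset mm [115.2   2.9  -3.2]
twist deg [-0.34 -0.01  0.06]
```

View pics/w4.png

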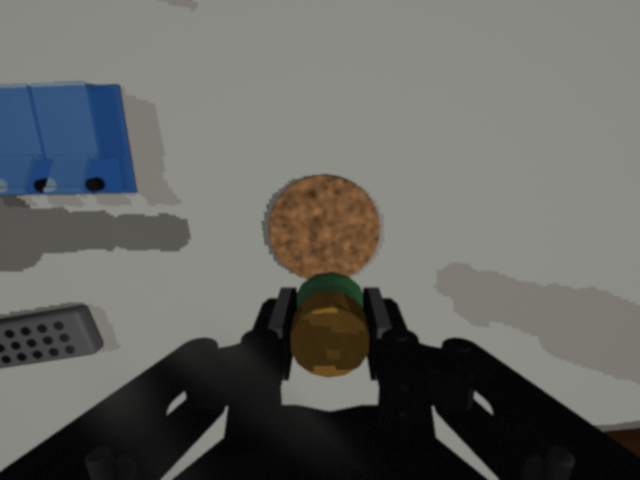

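Run:
```python
from h import *
v=load('w4')
print(onplane(v,[[324,227],[324,174],[268,227],[381,227]],.006).round(4))
```

```text
[[ 0.459  -0.2778  0.006 ]
 [ 0.5007 -0.2813  0.006 ]
 [ 0.4625 -0.2332  0.006 ]
 [ 0.4554 -0.3232  0.006 ]]
```

>>> send_rows --offset '[[8,3,-3],[22,3,-3],[40,3,-3],[58,3,-3],[75,3,-3],[90,3,-3],[101,3,-3],[108,3,-3],[112,3,-3],[113,3,-3]]' --twist '[[0,0,0],[0,0,0],[0,0,0],[0,0,0],[0,0,0],[0,0,0],[0,0,0],[0,0,0],[0,0,0],[0,0,0]]'

```text
time: 9.15
position: [0.4565, -0.2812, 0.0148]
orientation: [1.267, 1.169, -1.27]
force: [0.4, 0.6, -0.0]
gripper_width: 0.352
```

>>> send_rows --offset '[[0.4,0,0],[0.8,0,0],[1.2,0,0],[1.6,0,0],[2,0,0],[2.4,0,0],[2.8,0,0],[3.1,0,0],[3.1,0,0],[3.1,0,0]]' --twist '[[0,0,0],[0,0,0],[0,0,0],[0,0,0],[0,0,0],[0,0,0],[0,0,0],[0,0,0],[0,0,0],[0,0,0]]'

```text
time: 10.4
position: [0.4565, -0.2812, 0.0117]
orientation: [1.267, 1.169, -1.27]
force: [0.4, -0.3, -1.3]
gripper_width: 0.352
```

Run:
```python
from h import *
togo([.457,-.278,.0107],[-.072,-.997,0])
```

```text
t 10.4 pos [ 0.4565 -0.2812  0.0117] F [ 0.39 -0.33 -1.33] w 0.352 j [ 0.63  0.48 -0.2   1.99  0.15  0.69 -1.31]
offset mm [ 1.   0.3 -3.3]
twist deg [-0.5   0.11  0.05]
```

>>> send_rows --offset '[[0.2,0,-1],[0.4,0,-2],[0.6,0,-3],[0.8,0,-3],[1,0,-3],[1.2,0,-3],[1.4,0,-3],[1.4,0,-3],[1.4,0,-3],[1.4,0,-3]]' --twist '[[0,0,0],[0,0,0],[0,0,0],[0,0,0],[0,0,0],[0,0,0],[0,0,0],[0,0,0],[0,0,0],[0,0,0]]'

```text
time: 11.65
position: [0.4567, -0.278, 0.0108]
orientation: [1.267, 1.17, -1.27]
force: [-2.0, 1.2, 7.4]
gripper_width: 0.354
```

Run:
```python
from h import *
togo([.457,-.278,.0107],[-.072,-.997,0]); snap('side','s5')
v=load('s5'); cv2.imwrite('pics/s5c.png',cv2.resize(v['im'][330:460,380:520],None,fx=4,fy=4,interpolation=cv2.INTER_CUBIC))
```

```text
t 11.65 pos [ 0.4567 -0.278   0.0108] F [-1.97  1.23  7.35] w 0.354 j [ 0.63  0.48 -0.2   2.    0.15  0.68 -1.32]
offset mm [0.1 0.3 0. ]
twist deg [-0.5   0.1   0.07]
```

View pics/s5c.png

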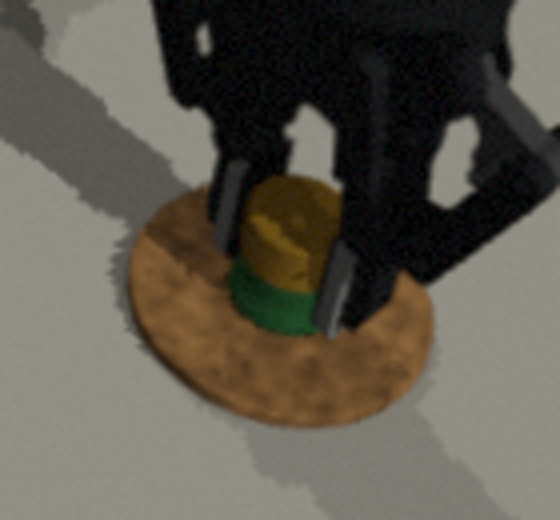

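It has seated, with 7 N up, on the coaster. I'll open the fingers now.

>>> send_rows --offset '[[0,0,0],[0,0,0],[0,0,0],[0,0,0],[0,0,0],[0,0,0],[0,0,0],[0,0,0],[0,0,0],[0,0,0]]' --twist '[[0,0,0],[0,0,0],[0,0,0],[0,0,0],[0,0,0],[0,0,0],[0,0,0],[0,0,0],[0,0,0],[0,0,0]]' --fingers 0

```text
time: 12.95
position: [0.4567, -0.278, 0.0108]
orientation: [1.267, 1.17, -1.27]
force: [-1.0, 0.3, -0.3]
gripper_width: 1.002
```

>>> send_rows --offset '[[-5,0,0],[-12,0,0],[-25,0,0],[-45,0,0],[-65,0,0],[-85,0,0],[-105,0,0],[-118,0,0],[-125,0,0],[-125,0,0]]' --twist '[[0,0,0],[0,0,0],[0,0,0],[0,0,0],[0,0,0],[0,0,0],[0,0,0],[0,0,0],[0,0,0],[0,0,0]]'

```text
time: 14.2
position: [0.457, -0.2779, 0.1361]
orientation: [1.267, 1.169, -1.27]
force: [-0.9, -0.8, -0.3]
gripper_width: 0.998
```

Run:
```python
from h import *
togo([.527-.004,.1295,.10],[-.072,-.997,0]); snap('wrist','w6'); snap('side','s6')
v=load('s6'); a=v['im'][340:460,390:510]; a=cv2.resize(a,(480,480),interpolation=cv2.INTER_CUBIC)
v2=load('w6'); cv2.imwrite('pics/c6.png',np.hstack([a[:, :320],cv2.resize(v2['im'],(480,360))]) if False else a)
```

```text
t 14.2 pos [ 0.457  -0.2779  0.1361] F [-0.91 -0.84 -0.34] w 0.998 j [ 0.66  0.3  -0.23  1.91  0.09  0.94 -1.26]
offset mm [  35.3   32.9 -411.5]
twist deg [-0.5   0.11  0.04]
```

View pics/c6.png

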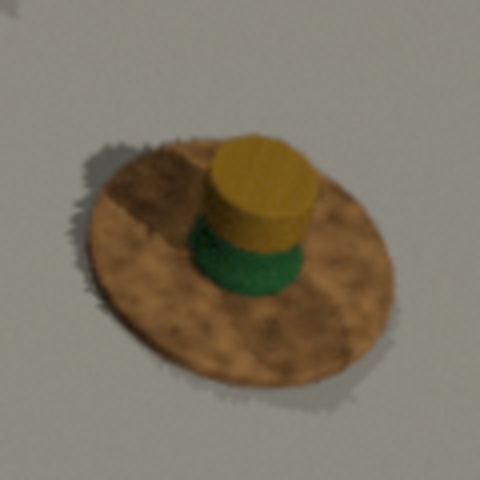

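View pics/w6.png

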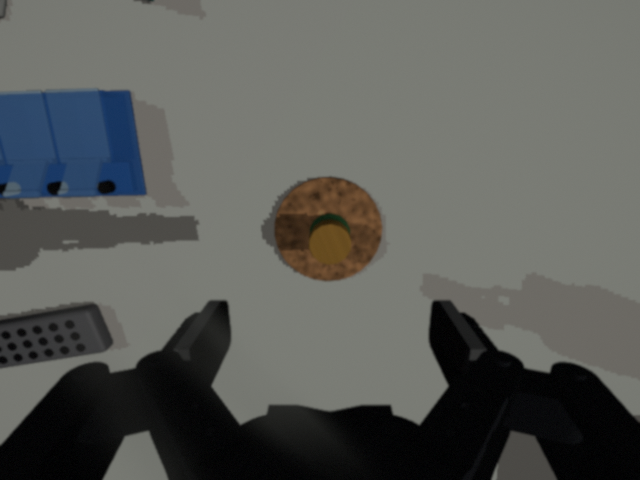

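The jar stands upright in the middle of the coaster at (329,228). Next I shut the fingers and go above the tab.

>>> send_rows --offset '[[0,2,-20],[0,5,-57],[0,8,-105],[0,12,-155],[0,17,-205],[0,21,-255],[0,25,-305],[5,28,-352],[10,31,-392],[15,33,-414]]' --twist '[[0,0,0],[0,0,0],[0,0,0],[0,0,0],[-0.5,0,0],[-0.5,0,0],[-0.5,0,0],[-0.5,0,0],[-0.5,0,0],[-0.5,0,0]]' --fingers 1

```text
time: 15.55
position: [0.5221, 0.1352, 0.1188]
orientation: [1.258, 1.178, -1.262]
force: [0.3, -1.4, 0.2]
gripper_width: 0.0
```

Run:
```python
from h import *
togo([.5227,.1325,.062],[-.072,-.997,0]); snap('wrist','w7')
```

```text
t 15.55 pos [0.5221 0.1352 0.1188] F [ 0.34 -1.43  0.24] w 0.0 j [ 0.04  0.35 -0.45  1.91  0.18  0.93 -2.14]
offset mm [56.8  1.   2.7]
twist deg [0.19 0.02 0.21]
```

View pics/w7.png

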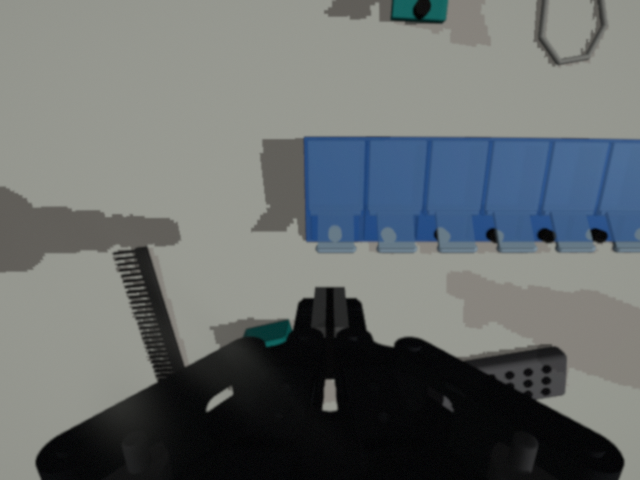

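Run:
```python
from h import *
v=load('w7'); o=obs(); M=R.from_rotvec(o['orientation']).as_matrix()
ys,xs=np.mgrid[280:480:3,20:640:3]; uv=np.c_[xs.ravel(),ys.ravel()]
P=(atdepth(v,uv)-o['position'])@M*1000
g=(P[:,0]<2)&(P[:,0]>-150)
P=P[g]
for a in range(-80,3,5):
    q=P[(P[:,0]>=a)&(P[:,0]<a+5)]
    if len(q): print(a,len(q),'y',q[:,1].min().round(),q[:,1].max().round(),'z',q[:,2].min().round(),q[:,2].max().round())
b=lambda L:np.array(L)
print(onplane(v,[[336,250],[336,246],[397,250],[458,250]],.049).round(4))
```

```text
-80 782 y -9.0 18.0 z -52.0 59.0
-75 680 y -9.0 18.0 z -48.0 56.0
-70 406 y -9.0 18.0 z -45.0 52.0
-65 302 y -9.0 16.0 z -41.0 49.0
-60 568 y -9.0 13.0 z -37.0 42.0
-55 278 y -9.0 15.0 z -34.0 39.0
-50 217 y -11.0 15.0 z -28.0 35.0
-45 68 y 7.0 14.0 z -18.0 31.0
-40 82 y -11.0 13.0 z -3.0 11.0
-35 38 y 7.0 12.0 z -10.0 17.0
-30 48 y 7.0 12.0 z -9.0 17.0
-25 47 y 7.0 12.0 z -10.0 17.0
-20 46 y 6.0 12.0 z -9.0 17.0
-15 33 y 7.0 12.0 z -9.0 16.0
-10 24 y 7.0 11.0 z -7.0 15.0
[[0.5245 0.1299 0.049 ]
 [0.5273 0.1298 0.049 ]
 [0.5217 0.09   0.049 ]
 [0.5189 0.0498 0.049 ]]
```

>>> send_rows --offset '[[5,1,1],[14,1,2.7],[24,1,2.7],[34,1,2.7],[43,1,2.7],[50,1,2.7],[55,1,2.7],[58,1,2.7],[60,1,2.7],[60,1,2.7]]' --twist '[[0.2,0,0.1],[0.2,0,0.2],[0.2,0,0.2],[0.2,0,0.2],[0.2,0,0.2],[0.2,0,0.2],[0.2,0,0.2],[0.2,0,0.2],[0.2,0,0.2],[0.2,0,0.2]]'

```text
time: 16.85
position: [0.5226, 0.1355, 0.0584]
orientation: [1.262, 1.177, -1.259]
force: [-0.4, -0.2, -0.2]
gripper_width: 0.002
```

Run:
```python
from h import *
togo([.5225,.1325,.034],[-.072,-.997,0]); snap('side','s8')
v=load('s8'); cv2.imwrite('pics/s8c.png',cv2.resize(v['im'][180:280,240:360],None,fx=5,fy=5,interpolation=cv2.INTER_CUBIC))
```

```text
t 16.85 pos [0.5226 0.1355 0.0584] F [-0.44 -0.17 -0.23] w 0.002 j [ 0.01  0.43 -0.42  1.96  0.24  0.8  -2.18]
offset mm [24.4  0.1  3. ]
twist deg [ 0.15 -0.12  0.02]
```

View pics/s8c.png

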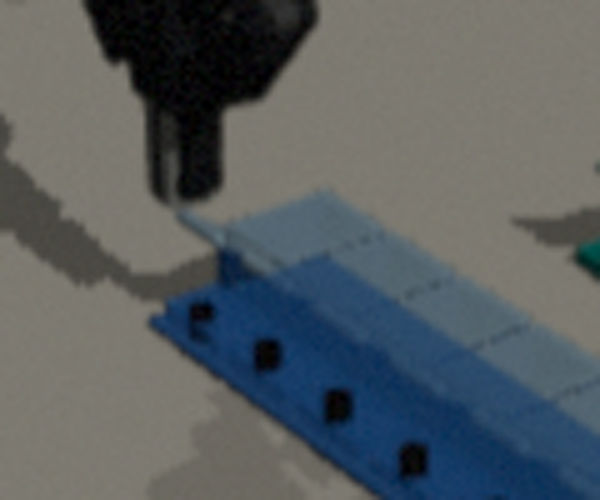

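The shut fingers stand just above the target tab's free end, and the neighbouring tabs are clear. I'll press down about 22 mm, stopping short of the highest possible stop.

>>> send_rows --offset '[[2,0,1],[5,0,2],[7.5,0,3],[10,0,3],[12.5,0,3],[15,0,3],[17,0,3],[19,0,3],[21,0,3],[22,0,3]]' --twist '[[0,0,0],[0,0,0],[0,0,0],[0,0,0],[0,0,0],[0,0,0],[0,0,0],[0,0,0],[0,0,0],[0,0,0]]'

```text
time: 18.15
position: [0.5226, 0.1325, 0.0363]
orientation: [1.262, 1.177, -1.259]
force: [-1.4, 0.4, 2.4]
gripper_width: -0.001
```

Run:
```python
from h import *
togo([.5225,.1325,.034],[-.072,-.997,0])
```

```text
t 18.15 pos [0.5226 0.1325 0.0363] F [-1.38  0.36  2.36] w -0.001 j [ 0.01  0.46 -0.41  1.97  0.26  0.76 -2.19]
offset mm [ 2.3 -0.1  0. ]
twist deg [ 0.15 -0.13  0.  ]
```

>>> send_rows --offset '[[0.1,0,0],[0.2,0,0],[0.3,0,0],[0.4,0,0],[0.5,0,0],[0.6,0,0],[0.7,0,0],[0.8,0,0],[0.9,0,0],[0.9,0,0]]' --twist '[[0,0,0],[0,0,0],[0,0,0],[0,0,0],[0,0,0],[0,0,0],[0,0,0],[0,0,0],[0,0,0],[0,0,0]]'

```text
time: 19.4
position: [0.5226, 0.1325, 0.0354]
orientation: [1.262, 1.177, -1.259]
force: [-0.5, 0.2, 1.4]
gripper_width: 0.001
```

>>> send_rows --offset '[[0.1,0,0],[0.2,0,0],[0.3,0,0],[0.4,0,0],[0.5,0,0],[0.6,0,0],[0.7,0,0],[0.8,0,0],[0.9,0,0],[0.9,0,0]]' --twist '[[0,0,0],[0,0,0],[0,0,0],[0,0,0],[0,0,0],[0,0,0],[0,0,0],[0,0,0],[0,0,0],[0,0,0]]'

```text
time: 20.65
position: [0.5226, 0.1325, 0.0345]
orientation: [1.262, 1.177, -1.259]
force: [-1.1, -1.3, 1.0]
gripper_width: -0.001
```

>>> send_rows --offset '[[0.1,0,0],[0.2,0,0],[0.3,0,0],[0.4,0,0],[0.5,0,0],[0.6,0,0],[0.7,0,0],[0.8,0,0],[0.9,0,0],[0.9,0,0]]' --twist '[[0,0,0],[0,0,0],[0,0,0],[0,0,0],[0,0,0],[0,0,0],[0,0,0],[0,0,0],[0,0,0],[0,0,0]]'

```text
time: 21.9
position: [0.5226, 0.1325, 0.0336]
orientation: [1.262, 1.177, -1.259]
force: [-1.7, -0.4, 1.2]
gripper_width: 0.001
```

>>> send_rows --offset '[[0.1,0,0],[0.2,0,0],[0.3,0,0],[0.4,0,0],[0.5,0,0],[0.6,0,0],[0.7,0,0],[0.8,0,0],[0.9,0,0],[0.9,0,0]]' --twist '[[0,0,0],[0,0,0],[0,0,0],[0,0,0],[0,0,0],[0,0,0],[0,0,0],[0,0,0],[0,0,0],[0,0,0]]'

```text
time: 23.15
position: [0.5226, 0.1325, 0.0327]
orientation: [1.262, 1.177, -1.259]
force: [-1.4, 0.0, 0.6]
gripper_width: 0.002
```

Run:
```python
from h import *
togo([.5225,.1325,.030],[-.072,-.997,0]); snap('side','s9')
v=load('s9'); cv2.imwrite('pics/s9c.png',cv2.resize(v['im'][180:280,240:360],None,fx=5,fy=5,interpolation=cv2.INTER_CUBIC))
```

```text
t 23.15 pos [0.5226 0.1325 0.0327] F [-1.36  0.03  0.6 ] w 0.002 j [ 0.    0.47 -0.41  1.97  0.26  0.75 -2.2 ]
offset mm [ 2.7 -0.1  0. ]
twist deg [ 0.14 -0.13 -0.  ]
```

View pics/s9c.png

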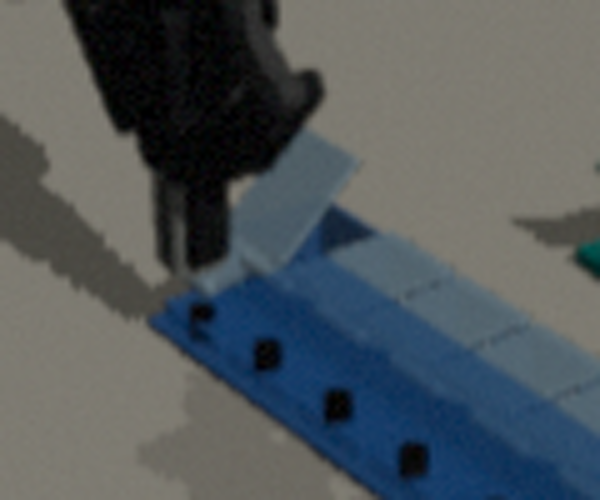

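The lid is tipped up to roughly 0.8 rad, the finger is on the tab, and the neighbours are shut. I'll continue in small steps.

>>> send_rows --offset '[[0.1,0,0],[0.2,0,0],[0.3,0,0],[0.4,0,0],[0.5,0,0],[0.6,0,0],[0.7,0,0],[0.8,0,0],[0.9,0,0],[0.9,0,0]]' --twist '[[0,0,0],[0,0,0],[0,0,0],[0,0,0],[0,0,0],[0,0,0],[0,0,0],[0,0,0],[0,0,0],[0,0,0]]'

```text
time: 24.45
position: [0.5227, 0.1325, 0.0318]
orientation: [1.262, 1.177, -1.259]
force: [-0.4, 0.2, 1.7]
gripper_width: -0.001
```

>>> send_rows --offset '[[0.1,0,0],[0.2,0,0],[0.3,0,0],[0.4,0,0],[0.5,0,0],[0.6,0,0],[0.7,0,0],[0.8,0,0],[0.9,0,0],[0.9,0,0]]' --twist '[[0,0,0],[0,0,0],[0,0,0],[0,0,0],[0,0,0],[0,0,0],[0,0,0],[0,0,0],[0,0,0],[0,0,0]]'

```text
time: 25.7
position: [0.5228, 0.1325, 0.0309]
orientation: [1.262, 1.177, -1.259]
force: [-0.4, 0.1, 2.3]
gripper_width: 0.003
```

>>> send_rows --offset '[[0.1,0,0],[0.2,0,0],[0.3,0,0],[0.4,0,0],[0.5,0,0],[0.6,0,0],[0.7,0,0],[0.8,0,0],[0.9,0,0],[0.9,0,0]]' --twist '[[0,0,0],[0,0,0],[0,0,0],[0,0,0],[0,0,0],[0,0,0],[0,0,0],[0,0,0],[0,0,0],[0,0,0]]'

```text
time: 26.95
position: [0.5229, 0.1325, 0.0301]
orientation: [1.262, 1.177, -1.259]
force: [-1.2, -0.1, 2.3]
gripper_width: -0.004
```

>>> send_rows --offset '[[0.1,0,0],[0.2,0,0],[0.3,0,0],[0.4,0,0],[0.5,0,0],[0.6,0,0],[0.7,0,0],[0.8,0,0],[0.9,0,0],[0.9,0,0]]' --twist '[[0,0,0],[0,0,0],[0,0,0],[0,0,0],[0,0,0],[0,0,0],[0,0,0],[0,0,0],[0,0,0],[0,0,0]]'

```text
time: 28.2
position: [0.523, 0.1325, 0.0292]
orientation: [1.263, 1.177, -1.259]
force: [0.3, 0.1, 2.1]
gripper_width: -0.001
```

>>> send_rows --offset '[[0.1,0,0],[0.2,-0.1,0],[0.3,-0.3,0],[0.4,-0.3,0],[0.5,-0.3,0],[0.6,-0.3,0],[0.7,-0.3,0],[0.8,-0.3,0],[0.9,-0.3,0],[0.9,-0.3,0]]' --twist '[[0,0,0],[0,0,0],[0,0,0],[0,0,0],[0,0,0],[0,0,0],[0,0,0],[0,0,0],[0,0,0],[0,0,0]]'

```text
time: 29.45
position: [0.5227, 0.1326, 0.0283]
orientation: [1.263, 1.177, -1.259]
force: [0.9, -1.3, 1.7]
gripper_width: -0.0
```

>>> send_rows --offset '[[0.1,0,0],[0.2,0,0],[0.3,0,0],[0.4,0,0],[0.5,0,0],[0.6,0,0],[0.7,0,0],[0.8,0,0],[0.9,0,0],[0.9,0,0]]' --twist '[[0,0,0],[0,0,0],[0,0,0],[0,0,0],[0,0,0],[0,0,0],[0,0,0],[0,0,0],[0,0,0],[0,0,0]]'

```text
time: 30.7
position: [0.5227, 0.1327, 0.0274]
orientation: [1.263, 1.177, -1.258]
force: [0.9, -0.3, 2.8]
gripper_width: 0.003
```

>>> send_rows --offset '[[0.1,0,0],[0.2,0,0],[0.3,0,0],[0.4,0,0],[0.5,0,0],[0.6,0,0],[0.7,0,0],[0.8,0,0],[0.8,0,0],[0.8,0,0]]' --twist '[[0,0,0],[0,0,0],[0,0,0],[0,0,0],[0,0,0],[0,0,0],[0,0,0],[0,0,0],[0,0,0],[0,0,0]]'

```text
time: 31.95
position: [0.5226, 0.1326, 0.0265]
orientation: [1.262, 1.177, -1.259]
force: [0.3, -0.7, 2.5]
gripper_width: 0.002
```

>>> send_rows --offset '[[0.1,0,0],[0.2,0,0],[0.3,0,0],[0.4,0,0],[0.5,0,0],[0.6,0,0],[0.7,0,0],[0.8,0,0],[0.9,0,0],[0.9,0,0]]' --twist '[[0,0,0],[0,0,0],[0,0,0],[0,0,0],[0,0,0],[0,0,0],[0,0,0],[0,0,0],[0,0,0],[0,0,0]]'

```text
time: 33.2
position: [0.5226, 0.1326, 0.0256]
orientation: [1.262, 1.177, -1.259]
force: [0.3, 0.2, 2.1]
gripper_width: 0.002
```

>>> send_rows --offset '[[0.1,0,0],[0.2,0,0],[0.3,0,0],[0.4,0,0],[0.5,0,0],[0.6,0,0],[0.7,0,0],[0.8,0,0],[0.9,0,0],[0.9,0,0]]' --twist '[[0,0,0],[0,0,0],[0,0,0],[0,0,0],[0,0,0],[0,0,0],[0,0,0],[0,0,0],[0,0,0],[0,0,0]]'

```text
time: 34.45
position: [0.5224, 0.1326, 0.0246]
orientation: [1.262, 1.177, -1.259]
force: [1.5, -0.7, 1.6]
gripper_width: 0.003
```

Run:
```python
from h import *
togo([.5225,.1325,.022],[-.072,-.997,0]); snap('side','s10')
v=load('s10'); cv2.imwrite('pics/s10c.png',cv2.resize(v['im'][180:280,240:360],None,fx=5,fy=5,interpolation=cv2.INTER_CUBIC))
```

```text
t 34.45 pos [0.5224 0.1326 0.0246] F [ 1.46 -0.67  1.61] w 0.003 j [ 0.    0.48 -0.4   1.98  0.27  0.74 -2.2 ]
offset mm [2.6 0.1 0.1]
twist deg [ 0.14 -0.14 -0.01]
```

View pics/s10c.png

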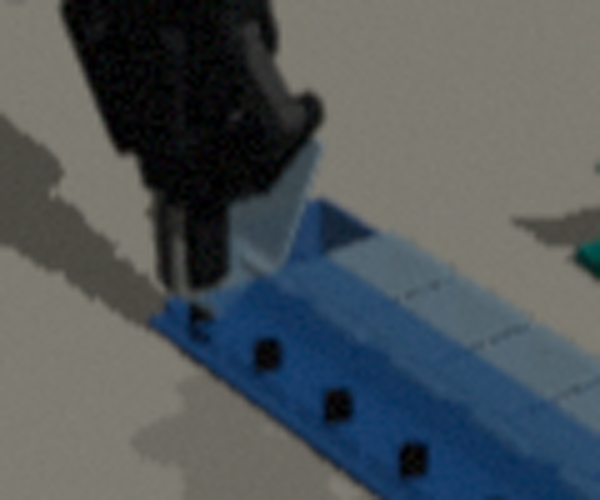

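>>> send_rows --offset '[[0.1,0,0],[0.2,0,0],[0.3,0,0],[0.4,0,0],[0.5,0,0],[0.6,0,0],[0.7,0,0],[0.8,0,0],[0.9,0,0],[0.9,0,0]]' --twist '[[0,0,0],[0,0,0],[0,0,0],[0,0,0],[0,0,0],[0,0,0],[0,0,0],[0,0,0],[0,0,0],[0,0,0]]'

```text
time: 35.75
position: [0.5224, 0.1326, 0.0238]
orientation: [1.262, 1.177, -1.259]
force: [0.1, 0.9, 2.6]
gripper_width: 0.002
```

>>> send_rows --offset '[[0.1,0,0],[0.2,0,0],[0.3,0,0],[0.4,0,0],[0.5,0,0],[0.6,0,0],[0.7,0,0],[0.8,0,0],[0.9,0,0],[0.9,0,0]]' --twist '[[0,0,0],[0,0,0],[0,0,0],[0,0,0],[0,0,0],[0,0,0],[0,0,0],[0,0,0],[0,0,0],[0,0,0]]'

```text
time: 37.0
position: [0.5226, 0.1327, 0.0233]
orientation: [1.262, 1.177, -1.259]
force: [-0.9, -1.1, 7.3]
gripper_width: -0.002
```

The force rose to 7.3 N and the motion lagged, so the stop has been reached. I'll press slightly more and hold.

>>> send_rows --offset '[[0.5,0,0],[0.6,0,0],[0.6,0,0],[0.6,0,0],[0.6,0,0],[0.6,0,0],[0.6,0,0],[0.6,0,0],[0.6,0,0],[0.6,0,0]]' --twist '[[0,0,0],[0,0,0],[0,0,0],[0,0,0],[0,0,0],[0,0,0],[0,0,0],[0,0,0],[0,0,0],[0,0,0]]'

```text
time: 38.25
position: [0.5227, 0.1327, 0.0233]
orientation: [1.262, 1.176, -1.259]
force: [-1.3, -0.1, 8.5]
gripper_width: 0.001
```

>>> send_rows --offset '[[0.7,0,0],[0.8,0,0],[0.9,0,0],[0.9,0,0],[0.9,0,0],[0.9,0,0],[0.9,0,0],[0.9,0,0],[0.9,0,0],[0.9,0,0]]' --twist '[[0,0,0],[0,0,0],[0,0,0],[0,0,0],[0,0,0],[0,0,0],[0,0,0],[0,0,0],[0,0,0],[0,0,0]]'

```text
time: 39.5
position: [0.5227, 0.1326, 0.0232]
orientation: [1.262, 1.176, -1.259]
force: [-3.0, -0.3, 11.2]
gripper_width: -0.0
```

>>> send_rows --offset '[[0.9,0,0],[0.9,0,0],[0.9,0,0],[0.9,0,0],[0.9,0,0],[0.9,0,0],[0.9,0,0],[0.9,0,0],[0.9,0,0],[0.9,0,0]]' --twist '[[0,0,0],[0,0,0],[0,0,0],[0,0,0],[0,0,0],[0,0,0],[0,0,0],[0,0,0],[0,0,0],[0,0,0]]'

```text
time: 40.75
position: [0.5228, 0.1326, 0.0231]
orientation: [1.262, 1.175, -1.259]
force: [-2.1, -0.9, 11.7]
gripper_width: 0.001
```

>>> send_rows --offset '[[-1,0,0],[-4,-1,0],[-10,-4,0],[-20,-10,0],[-35,-18,0],[-55,-25,0],[-75,-30,0],[-95,-30,0],[-110,-30,0],[-110,-30,0]]' --twist '[[0,0,0],[0,0,0],[0,0,0],[0,0,0],[0,0,0],[0,0,0],[0,0,0],[0,0,0],[0,0,0],[0,0,0]]'

```text
time: 42.0
position: [0.4937, 0.1349, 0.1347]
orientation: [1.264, 1.174, -1.257]
force: [0.2, -0.2, -1.1]
gripper_width: 0.004
```

Run:
```python
from h import *
togo([.5225,.1325,.15],[-.072,-.997,0]); snap('side','s11'); snap('scene','z11')
v=load('s11'); a=cv2.resize(v['im'][190:320,240:430],(570,390),interpolation=cv2.INTER_CUBIC); cv2.imwrite('pics/s11c.png',a)
```

```text
t 42.0 pos [0.4937 0.1349 0.1347] F [ 0.15 -0.17 -1.05] w 0.004 j [ 0.05  0.28 -0.46  1.96  0.15  0.93 -2.13]
offset mm [-15.2  29.    0.4]
twist deg [ 0.12 -0.11 -0.22]
```

View pics/s11c.png

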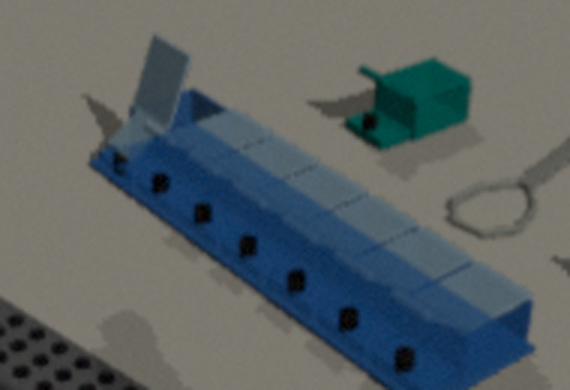

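View pics/z11.png

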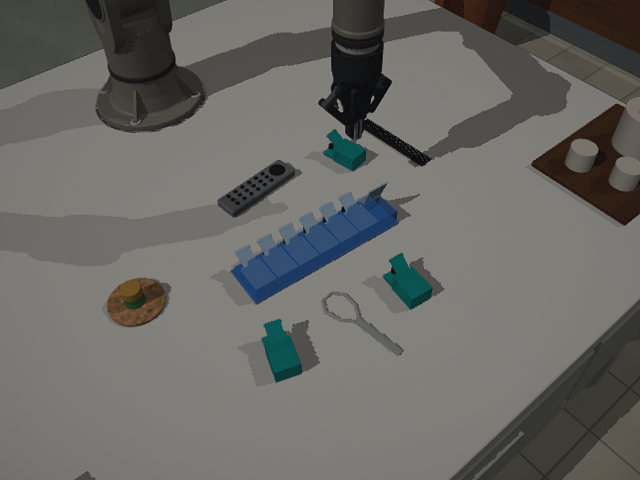

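The target lid stands open by well over 1 rad, at scene (378,192), and the six others are shut. The jar stands upright on the coaster at (133,292). The comb, scraper and remote are where they were. Handing in.

Run:
```python
from h import *
print(robot.close_job(), robot.get_obs()['time'])
```

```text
the job is handed in; nothing more can be done
the job is handed in; nothing more can be done
```

The job is done and handed in at about 42 s on the robot clock, inside the 58 s limit; no verdict was reported.

- **Jar:** I lifted it off the end lid (+y side) of the blue organizer and set it on the coaster. It touched down with about 7 N, and the fingers released it about 1 mm from my measured coaster centre. The last pictures show it upright near the middle of the coaster.
- **Tab:** I pressed it with shut fingers until the force rose at the stop. The readings were 7.3 N on reaching the stop, then 8.5, 11.2 and 11.7 N over about 3.5 s, with the tool still. I then lifted off. Force was only read at the end of each move, so any peak between readings was not seen.
- **Last look:** The last pictures, from the side and scene cameras, show the lid standing open, by eye well over 1 rad. The other six lids are shut, and the comb, scraper and remote look unmoved. These are checks by eye only, since I did not measure the lid angles or object positions. No check failed or disagreed.

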